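# Click the brake preload dial one notch and snap the brake on

## Task

On the brake test mount, turn the big knurled dial clockwise (seen from above) with a fingertip pressed on it until it clicks into the next detent, so that its steel index line rests at the middle mark, the short bar. Only then push the steel lever over by its upright post until the brake snaps on and the rubber pad stands against the tire section, and take the hand away. Only touch and push: pick nothing up and leave the loose things where they lie.

Things in the scene. Friction and masses are not known exactly. Their poses are not given: they have to be found in the camera images.
- mount: Fixed grey base plate, 270 x 450 x 12 mm (x, y, z), on the shelf. Origin on its underside; the plate's centre lies at local (5, 0) mm. Local x points from the robot's side to the tire section, y to the lever's side, z up. It carries the dial at its -y end and the lever, pad and tire section (a black curved bar 35 mm thick, lying level) at its +y end.
- preload: Aluminium housing of the dial, 130 x 130 x 30 mm, fixed on the plate. Origin at the centre of its underside, z up. Its top carries three dark steel marks around the dial, 57.5 mm from the axis: a round stud at +34 degrees (from local +x towards +y), a short radial bar 10 mm long at 0 degrees (local +x, the middle mark) and another stud at -34 degrees.
- dial_top (a point): Centre of the flat top of the black knurled dial, on its vertical axis, z up, 77 mm above the shelf (65 mm above the housing's underside). The dial is a disc 94 mm in diameter (96 over the knurls), 28 mm high, too wide to pinch. A thin steel index line on its top runs out from 19 to 45 mm from the axis.
- carrier (a joint): How far the sprung dial is pressed straight down, in m: 0 free, at most 0.006. It starts to yield at about 3 N, and the force grows by 1.5 N per mm. Pressed down about 4 mm (9 N) at 36 mm from the axis, a fingertip dragged along the circle turns the dial by friction without slipping; at half that force it may slip.
- dial (a joint): Turn of the dial in rad, growing clockwise seen from above. Detents at 0 (index at the first stud, the start), 0.6 (index at the middle bar: the target) and 1.2 (index at the last stud). It takes up to about 0.07 N m to leave a detent; let go, it snaps to the nearest one. Stops at -0.1 and 1.3.
- pivot (a point): Point on the lever's vertical hinge axis, 45 mm above the shelf; fixed to the mount, with the mount's axes.
- lever_tip (a point): Centre of the top of the upright round steel post at the lever's free end: 18 mm in diameter, its top 94 mm and its foot 44 mm above the shelf, 120 mm from the hinge axis. The flat lever arm, 18 mm wide, lies below it at 40 to 46 mm. Free space of at least 65 mm lies between the post and the dial's housing at the start.
- lever (a joint): Swing of the lever in rad, growing clockwise seen from above: 0 is off (the lever points to mount -x and 30 degrees towards -y), 1 is on (57 degrees farther, towards mount +y). It is over-centre: the post resists a push with up to about 3 N, and past 0.5 it snaps to 1 by itself; before 0.5 it falls back to 0.
- pad (a joint): Travel of the rubber brake pad in m, driven by the lever: 0 is off, 0.010 is against the tire section.
- feeler: Loose brass feeler gauge set, 86 x 17 x 13 mm, lying on the mount plate between the dial housing and the tire section. Origin at the centre of its underside. Bystander.
- spare_pad: Loose grey rubber block 22 x 46 x 26 mm lying on the plate beyond the dial. Origin at the centre of its underside. Bystander.
- torque_wrench: Loose chrome torque wrench, 380 mm long along local x (from -200 to 180 mm), 34 mm wide, 32 mm high, on the shelf at the robot's right. Bystander.
- footrest: Loose black plastic footrest plate, 170 x 140 mm, 10 mm thick with a 32 mm high rim at +x, at the left. Origin at the centre of its underside. Bystander.
- grease_tin: Loose metal tin, 68 mm in diameter, 60 mm high, at the far left. Origin at the centre of its underside. Bystander.
- screwdriver: Loose screwdriver, 180 mm long, at the near left. Bystander.

How it is judged:
By the outcome, as a careful person would: the job done as asked, in the order asked, and still so for the second after the job is handed in, with the robot touching nothing.
It also fails if it takes over 45 s, if anything falls off the work surface, if the arm or the gripper's body presses on something with over 40 N, if the wrist force passes 120 N, or if a joint passes its speed limit or range.

## Robot

A 6-joint arm with a two-finger parallel gripper is mounted at the origin on the work surface. World frame = base frame: x ahead of the robot, y to its left, z up, the work surface at z = 0. Lengths are in m, angles in rad, forces in N, time in s.
With the tool pointing down it reaches from about 0.325 to 1 m from the base axis. Payload 5.1 kg.
Tool frame: the origin (TCP) lies midway between the tips of the shut fingers; the grasp point (between the pads) lies r.grasp_offset behind it (r.grasp_offset is the distance from the TCP to the grasp point, in m); x points along the fingers, y is the direction in which the jaws open and shut, and the axes are right-handed (so a half turn about x gives the same grasp; the last joint's range is limited). The gripper opens to 85 mm and grips with 20 to 120 N. Pads are 22 mm wide; open, the fingers measure 114 mm over their backs; the gripper's body (76 mm by 85 mm) begins 54 mm behind the grasp point. The pads swing forward as they close: fully open they stand 13 mm farther back than shut.
Start: joints at [-1.269, 0.124, 1.65, -0, 1.367, -0.083], TCP at [0.244, -0.602, 0.231] pointing down, gripper open.
Joint ranges: [-2.61, 2.61], [-1.02, 2.33], [0.03, 2.71], [-1.35, 4.49], [0.32, 2.68], [-2.91, 2.91]. Speed limits (rad/s): [2.57, 2.57, 3.14, 3.14, 3.14, 3.14].

## Interface

Orientations are given as a unit quaternion [w, x, y, z].
In Python, from workcell import r gives the robot as it stands. The module is installed in compiled form; this text tells all that it offers.
- The arm moves only by the tool apply_moves, never from a script. Its argument "series" is a list of rows, each a list of 2 entries, a list of its own where there are three numbers: the shift along the tool's x, y, z in m, then the turn, a rotation vector about the tool's x, y, z in rad. A call has 1 to 5 rows; each row shifts and turns the pose as measured when the row begins, along the tool's axes as they then stand; what a row does not reach is not made up. A row lasts 1/8 s, in which the tool goes at most 62.5 mm and 10.7 degrees, less where a joint would pass 70% of its speed; a pose out of reach is approached as far as the arm can. A call is refused whole if a number of a shift passes 0.0625 or a number of a turn 0.188, either way. A call with a gripper value outside its range is refused whole. "hand" is the closure, from 0 (fully open) to 1 (shut), set as the call begins (left out, the last holds). The fingers move at their own pace and stop on an object; "newtons" is the grip in N (left out, the last holds). Time passes only in rows, so rows that do not move let the fingers close. It gives the time, the measured TCP pose, the force and the opening at its end, in the units of the state.
- r.get_state(): the state, without advancing time (a new reading comes with each control period).
- r.camera(name): name is "scene" or "top" or "wrist"; returns a dict with "color" (420x560x3 uint8, red, green, blue), "z_map" (420x560 float32, m along the optical axis (not along the pixel's ray), 0 where there is no reading), "fx", "fy", "cx", "cy" (pixels), "R" (3x3) and "t" (3): a world point X has camera coordinates R X + t; the wrist camera has in their place "hand_eye" (4x4, takes a point from camera to tool coordinates, whose origin is the TCP and whose axes are the tool frame's). Camera axes: x right, y down, z forward; pixel columns grow to the right and rows downward; lengths in m; the calibration is good to about 2 mm. A picture is of the moment at which its call begins: read the wrist's pose just before it.
- r.sign_off(): hands the job in, once; it reports no verdict.
Trained networks look in a picture, given as the dict that the camera call returned (one of the last four; its "shot" number tells which), for a name from the list of things; names that differ only in an ending like _2 or _b are one class to them, and where a whole thing is asked for, a point or a joint stands for the part that bears it (a point fixed in the world has none). Each returns a list of dicts, best first, with "score" (0 to 1); they miss things now and then, are a little off and sometimes report something else, mostly with a low value. They report only what shows in the picture. A call takes as long as a camera call.
- r.look_for(picture, name): "rect" ([left, top, right, bottom] in pixels, round what is visible of it).
- r.trace(picture, name): "region" (420x560 bool, what is visible of it) and "rect" ([left, top, right, bottom] in pixels, round what is visible of it).
- r.landmark_of(picture, name): "at" ([column, row] in pixels: a listed point, or the origin of a listed thing).
The state is a dict: "clock": time; "joint_pos": joint angles; "dq": joint speeds; "joint_efforts": joint torques, N m; "position": TCP position; "ee_rot": TCP orientation; "force": force on the tool from outside, world axes, zero at the start; "moment": the same for the moment, N m; "opening": finger opening in m.
Only numpy, scipy, OpenCV 4.12 (cv2) and the standard library are available. Lean on these libraries where they do the work, as an engineer would, in place of code of your own. Each camera call takes 0.05 s, during which the arm holds its last target.

## Working session

There is one attempt and no reset: what is moved stays moved. The work goes in short steps, Python scripts to look and compute and a tool call to move; the robot and the scene stay as the last step left them, time stands still between calls to the robot, and variables do not carry over. Pictures are saved under pics/ and viewed, and the job is handed in when it is done.

Besides the shell and the picture viewer there is one more tool, called after "Emit:" by a JSON object that holds its "method" and its "body". apply_moves: Moves the arm, as the interface text tells. Its arguments: {"type":"object","properties":{"series":{"type":"array"},"hand":{"type":"number"},"newtons":{"type":"number"}},"required":["series"]}

```bash
mkdir -p pics; cat > h.py <<'E'
from workcell import r
import numpy as np, cv2
def save(p,n): cv2.imwrite('pics/'+n+'.png',cv2.cvtColor(p['color'],cv2.COLOR_RGB2BGR))
def unproj(p,uv,z=None,d=None):
    ray=np.array([(uv[0]-p['cx'])/p['fx'],(uv[1]-p['cy'])/p['fy'],1.0])
    R=np.array(p['R']);t=np.array(p['t'])
    o=-R.T@t; v=R.T@ray
    if d is None: d=(z-o[2])/v[2]
    return o+d*v
def proj(p,X):
    c=np.array(p['R'])@np.array(X)+np.array(p['t']); return [p['fx']*c[0]/c[2]+p['cx'],p['fy']*c[1]/c[2]+p['cy']]
E
python3 - <<'E'
from h import *
print(r.get_state(), r.grasp_offset)
for n in ['top','scene']:
    p=r.camera(n); save(p,n+'0')
    for k,z in [('dial_top',.077),('lever_tip',.094),('pivot',.045),('preload',.012),('mount',0)]:
        for q in r.landmark_of(p,k)[:2]: print(n,k,q['score'],q['at'],unproj(p,q['at'],z=z).round(4))
E
```

```text
{'clock': 0.0, 'joint_pos': array([-1.26859137e+00,  1.24528435e-01,  1.65169657e+00, -1.87023064e-05,
        1.36751664e+00, -8.25996072e-02]), 'dq': array([ 0.00137625, -0.00026136,  0.00105756,  0.00211102,  0.00036817,
       -0.00062204]), 'joint_efforts': array([-3.70048720e-04, -4.23626089e+01, -3.65450191e+01, -1.38763417e-04,
        6.92781934e-03,  2.22650058e-06]), 'position': array([ 0.24377743, -0.60187998,  0.23002459]), 'ee_rot': array([-0.13445786, -0.69396869, -0.13596686,  0.69414808]), 'force': array([ 0.4658539 ,  0.06972603, -0.54105721]), 'moment': array([-0.02115809,  0.00423256, -0.03764404]), 'opening': 0.08546851094635709} 0.0187
top dial_top 0.91 [338.5, 164.9] [ 0.6127 -0.1533  0.077 ]
top lever_tip 0.59 [287.7, 198.1] [ 0.5108 -0.0098  0.094 ]
top lever_tip 0.39 [337.4, 163.8] [ 0.6117 -0.1478  0.094 ]
top pivot 0.82 [253.6, 174.8] [0.585  0.0901 0.045 ]
top preload 0.67 [334.1, 168.7] [ 0.6161 -0.1491  0.012 ]
top mount 0.85 [293.3, 173.7] [ 0.6006 -0.0272  0.    ]
scene dial_top 0.57 [272.0, 264.2] [ 0.624  -0.1568  0.077 ]
scene lever_tip 0.89 [280.7, 217.1] [0.5059 0.0023 0.094 ]
scene pivot 0.73 [318.9, 229.0] [0.594 0.085 0.045]
scene pivot 0.37 [280.7, 215.7] [0.456  0.0529 0.045 ]
scene preload 0.67 [272.6, 277.8] [ 0.6159 -0.1487  0.012 ]
scene preload 0.17 [297.8, 259.5] [ 0.6169 -0.0399  0.012 ]
scene mount 0.89 [295.7, 258.6] [ 0.6006 -0.0316  0.    ]
```

View pics/top0.png

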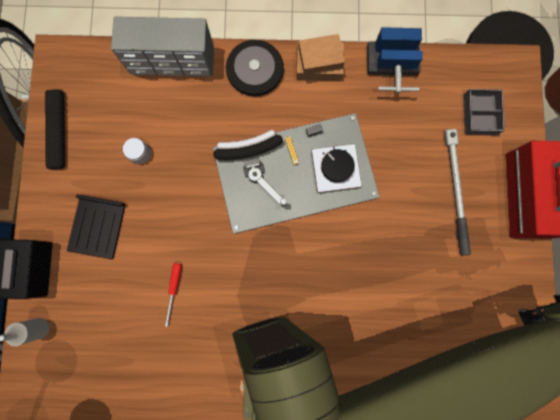

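View pics/scene0.png

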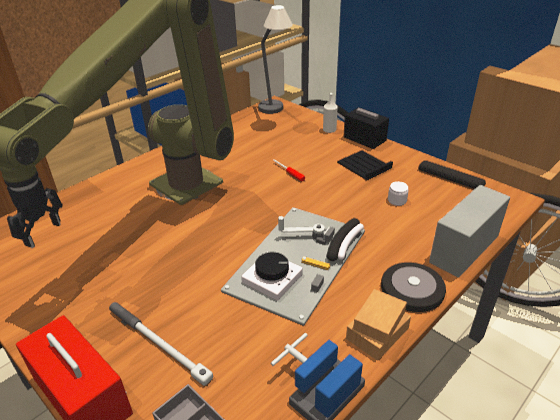

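```bash
python3 - <<'E'
import cv2
a=cv2.imread('pics/top0.png')[110:270,200:400]; cv2.imwrite('pics/top0z.png',cv2.resize(a,None,fx=3.7,fy=3.7,interpolation=cv2.INTER_CUBIC))
E
```

```text
(no output)
```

View pics/top0z.png

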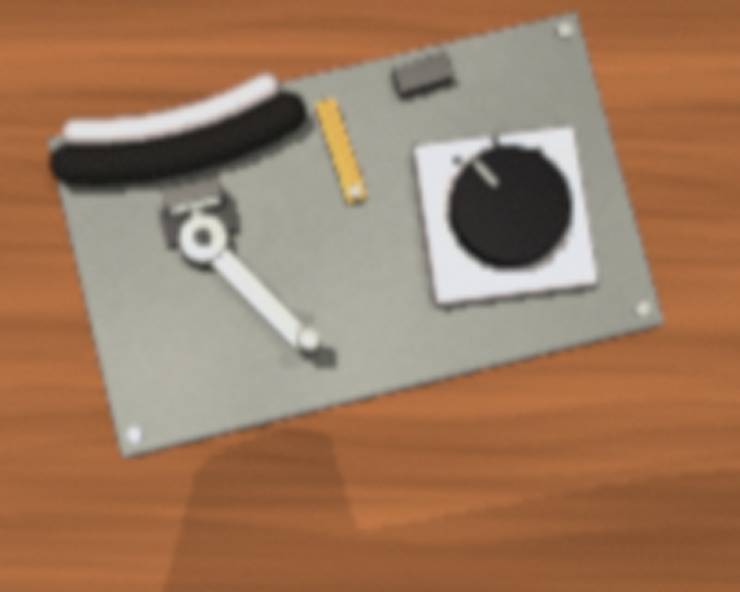

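The top view shows the dial at (338,165), its index line pointing at the left stud. The lever post is at (287,198) and the hinge at (254,175). The mount is yawed about 14°, and the housing has its own, slightly different yaw. Next I'll shut the hand and move over the dial.

```bash
cat >> h.py <<'E'
from scipy.spatial.transform import Rotation as Rot
def T():
    s=r.get_state(); q=s['ee_rot']; return np.array(s['position']),Rot.from_quat([q[1],q[2],q[3],q[0]]).as_matrix(),s
def wcam():
    P,R,s=T(); p=r.camera('wrist'); H=np.array(p['hand_eye'])
    M=np.eye(4);M[:3,:3]=R;M[:3,3]=P
    C=np.linalg.inv(M@H); p['R']=C[:3,:3];p['t']=C[:3,3]; return p
E
python3 - <<'E'
from h import *
P,R,s=T();print(R.round(3)); print('to tgt',(R.T@(np.array([0.56,-0.16,0.28])-P)).round(4))
p=r.camera('wrist'); print(np.array(p['hand_eye']).round(3),p['fx'],p['cx'],p['cy'])
E
```

```text
[[-0.     0.375 -0.927]
 [ 0.    -0.927 -0.375]
 [-1.    -0.     0.   ]]
to tgt [-0.0487 -0.2915 -0.459 ]
[[ 0.    -0.313  0.95  -0.142]
 [ 1.     0.001 -0.    -0.001]
 [-0.001  0.95   0.313 -0.08 ]
 [ 0.     0.     0.     1.   ]] 291.5369088778887 279.2543044283006 210.69950174700378
```

Emit:
{"method": "apply_moves", "body": {"series": [[[-0.006,-0.034,-0.05],[0,0,0]],[[-0.006,-0.034,-0.05],[0,0,0]],[[-0.006,-0.034,-0.05],[0,0,0]],[[-0.006,-0.034,-0.05],[0,0,0]],[[-0.006,-0.034,-0.05],[0,0,0]]], "hand": 1, "newtons": 60}}

```text
clock: 1.27
position: [0.4145, -0.3476, 0.2617]
ee_rot: [0.132, 0.695, 0.132, -0.694]
force: [1.2, -0.4, 0.2]
opening: 0.0
```

Emit:
{"method": "apply_moves", "body": {"series": [[[-0.006,-0.034,-0.05],[0,0,0]],[[-0.006,-0.034,-0.05],[0,0,0]],[[-0.006,-0.034,-0.05],[0,0,0]],[[-0.006,-0.034,-0.05],[0,0,0]],[[0,0,0],[0,0,0]]]}}

```text
clock: 1.9
position: [0.5552, -0.138, 0.2889]
ee_rot: [0.135, 0.696, 0.133, -0.692]
force: [-0.7, -0.1, 0.7]
opening: -0.0002
```

```bash
python3 - <<'E'
from h import *
P,R,s=T();print(P,R.round(3),s['clock'],s['force'],s['opening'])
p=wcam(); save(p,'w1')
for k,z in [('dial_top',.077),('lever_tip',.094),('pivot',.045),('preload',.012),('mount',0)]:
    for q in r.landmark_of(p,k)[:2]: print(k,q['score'],q['at'],unproj(p,q['at'],z=z).round(4))
E
```

```text
[ 0.5552116  -0.13795888  0.28888023] [[ 0.006  0.372 -0.928]
 [-0.002 -0.928 -0.372]
 [-1.     0.005 -0.005]] 1.9 [-0.66287254 -0.06690155  0.6565938 ] -0.00017525319496793394
dial_top 0.84 [305.0, 140.7] [ 0.6141 -0.1469  0.077 ]
pivot 0.65 [116.8, 89.1] [0.5835 0.0881 0.045 ]
preload 0.35 [290.7, 31.7] [ 0.728  -0.0841  0.012 ]
mount 0.85 [219.6, 118.3] [ 0.5946 -0.0316  0.    ]
```

View pics/w1.png

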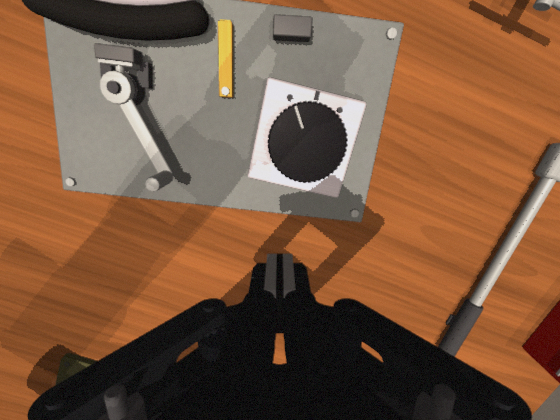

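The wrist view shows the dial at (307,141) with its index line at the left stud. The middle bar is at (317,95), and the lever post top is at about (154,186) with its foot near (183,178). Next I'll refine these using the depth map.

```bash
python3 - <<'E'
from h import *
p=wcam(); P,R,s=T()
d=p['z_map']; v,u=np.mgrid[:420,:560]
c=np.stack([(u-p['cx'])/p['fx']*d,(v-p['cy'])/p['fy']*d,d],-1)
W=(c-p['t'])@p['R']
ok=(d>0)
g=p['color'].astype(int).sum(-1)
m=ok&(abs(W[...,2]-.077)<.005)&(np.hypot(W[...,0]-.614,W[...,1]+.147)<.07)
(cx,cy),rad=cv2.minEnclosingCircle(W[m][:,:2].astype(np.float32)); print('dial',cx,cy,rad,np.median(W[m][:,2]),m.sum(),W[m].mean(0))
x=W[m]
m=ok&(abs(W[...,2]-.094)<.008)&(np.hypot(W[...,0]-.508,W[...,1]-.0)<.06)
print('post',W[m].mean(0),W[m].min(0),W[m].max(0),m.sum())
for n,uv in [('bar',(317,95)),('studL',(290,97)),('studR',(340,110))]: print(n,unproj(p,uv,z=.042).round(4))
print('idx',unproj(p,(295,106),z=.077),unproj(p,(302,129),z=.077))
print('tip',unproj(p,(280,258),z=P[2]),P)
E
```

```text
dial 0.6126019358634949 -0.15108415484428406 0.04827103018760681 0.07658512014156028 5125 [ 0.61403017 -0.14998333  0.0765382 ]
post [0.50278395 0.00185985 0.09247453] [ 0.493888   -0.00589021  0.08619512] [0.51045173 0.01113239 0.09543918] 200
bar [ 0.6662 -0.148   0.042 ]
studL [ 0.6518 -0.1177  0.042 ]
studR [ 0.6607 -0.1821  0.042 ]
idx [ 0.64266808 -0.12609193  0.077     ] [ 0.62226213 -0.14335342  0.077     ]
tip [ 0.55778902 -0.13970112  0.28790465] [ 0.55281252 -0.14248548  0.28790465]
```

```bash
python3 - <<'E'
import cv2
a=cv2.imread('pics/w1.png')
cv2.imwrite('pics/w1z.png',cv2.resize(a[60:210,230:400],None,fx=3.9,fy=3.9,interpolation=cv2.INTER_CUBIC))
E
```

```text
(no output)
```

View pics/w1z.png

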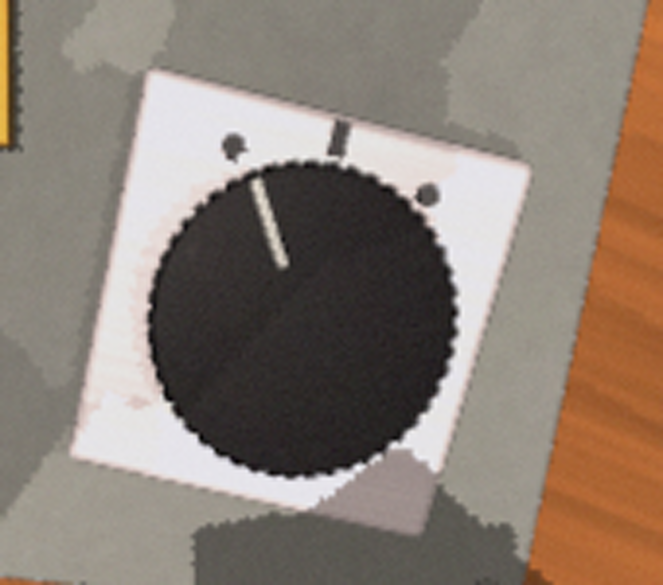

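Emit:
{"method": "apply_moves", "body": {"series": [[[0.045,0.0066,-0.0044],[0,0,0]],[[0.045,0.0066,-0.0044],[0,0,0]],[[0.045,0.0066,-0.0044],[0,0,0]],[[0.045,0.0066,-0.0044],[0,0,0]],[[0,0,0],[0,0,0]]]}}

```text
clock: 2.88
position: [0.5794, -0.1678, 0.1057]
ee_rot: [0.13, 0.698, 0.126, -0.693]
force: [-1.0, -0.3, 0.1]
opening: -0.0
```

```bash
cat > st.py <<'E'
from h import *
import sys
P,R,s=T();print(P.round(4),s['force'].round(2),s['clock']); print(R.round(3))
a=[float(x) for x in sys.argv[1:]]
if a: print('tool delta',(R.T@(np.array(a)-P)).round(4))
E
python3 st.py 0.579 -0.1605 0.085
python3 - <<'E'
from h import *
p=wcam(); save(p,'w2')
for q in r.landmark_of(p,'dial_top')[:1]: print(q['score'],q['at'],unproj(p,q['at'],z=.077).round(4))
E
```

```text
[ 0.5794 -0.1678  0.1057] [-1.02 -0.31  0.15] 2.875
[[ 0.009  0.356 -0.934]
 [-0.004 -0.934 -0.356]
 [-1.     0.007 -0.007]]
tool delta [ 0.0207 -0.0071 -0.002 ]
0.63 [274.3, 185.9] [ 0.6145 -0.1501  0.077 ]
```

View pics/w2.png

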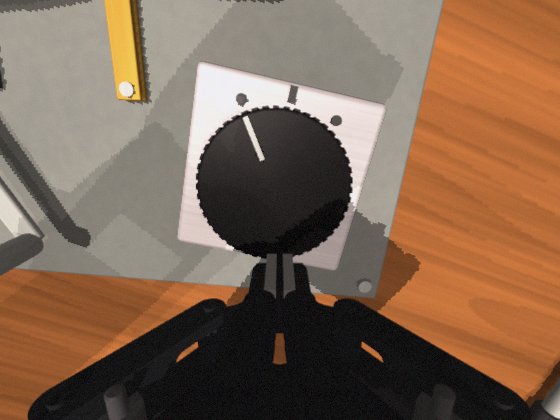

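Emit:
{"method": "apply_moves", "body": {"series": [[[0.01,-0.0035,-0.002],[0,0,0]],[[0.01,-0.0035,-0.002],[0,0,0]],[[0.002,0,0],[0,0,0]],[[0,0,0],[0,0,0]]]}}

```text
clock: 3.48
position: [0.5876, -0.1613, 0.0945]
ee_rot: [0.134, 0.704, 0.123, -0.686]
force: [-0.8, 0.9, -0.1]
opening: 0.0003
```

```bash
python3 st.py 0.581 -0.160 0.073
```

```text
[ 0.5876 -0.1613  0.0945] [-0.8  0.9 -0.1] 3.475
[[ 0.027  0.357 -0.934]
 [-0.011 -0.934 -0.357]
 [-1.     0.02  -0.022]]
tool delta [ 0.0213 -0.004   0.0062]
```

Emit:
{"method": "apply_moves", "body": {"series": [[[0.005,-0.002,0.003],[0,-0.01,-0.01]],[[0.005,-0.002,0.003],[0,-0.01,-0.01]],[[0,0,0],[0,0,0]]]}}

```text
clock: 3.85
position: [0.5805, -0.1597, 0.0839]
ee_rot: [0.128, 0.695, 0.129, -0.695]
force: [1.0, 0.2, 0.3]
opening: -0.0005
```

```bash
python3 st.py 0.581 -0.160 0.073;python3 st.py 0.581 -0.160 0.073
```

```text
[ 0.5805 -0.1597  0.0839] [0.98 0.17 0.33] 3.85
[[ 0.     0.357 -0.934]
 [ 0.001 -0.934 -0.357]
 [-1.    -0.001 -0.   ]]
tool delta [ 0.0109  0.0005 -0.0004]
[ 0.5805 -0.1597  0.0839] [0.98 0.17 0.33] 3.85
[[ 0.     0.357 -0.934]
 [ 0.001 -0.934 -0.357]
 [-1.    -0.001 -0.   ]]
tool delta [ 0.0109  0.0005 -0.0004]
```

Good pose: upright and about 7 mm above the dial. Now I'll press down.

Emit:
{"method": "apply_moves", "body": {"series": [[[0.004,0,0],[0,0,0]],[[0.004,0,0],[0,0,0]],[[0.003,0,0],[0,0,0]],[[0,0,0],[0,0,0]]]}}

```text
clock: 4.35
position: [0.5809, -0.1606, 0.0748]
ee_rot: [-0.129, -0.695, -0.128, 0.695]
force: [-3.7, 1.5, 6.8]
opening: 0.0
```

```bash
python3 st.py 0.581 -0.160 0.073
```

```text
[ 0.5809 -0.1606  0.0748] [-3.74  1.46  6.81] 4.35
[[ 0.     0.357 -0.934]
 [-0.    -0.934 -0.357]
 [-1.     0.     0.   ]]
tool delta [ 0.0018 -0.0005 -0.0003]
```

Emit:
{"method": "apply_moves", "body": {"series": [[[0.003,0,0],[0,0,0]],[[0.001,0,0],[0,0,0]]]}}

```text
clock: 4.6
position: [0.5814, -0.1613, 0.0737]
ee_rot: [-0.129, -0.695, -0.128, 0.695]
force: [-3.9, 0.2, 7.5]
opening: 0.0003
```

```bash
python3 st.py 0.5798 -0.1565 0.0725
```

```text
[ 0.5814 -0.1613  0.0737] [-3.92  0.25  7.5 ] 4.6
[[ 0.     0.358 -0.934]
 [-0.002 -0.934 -0.358]
 [-1.     0.002  0.001]]
tool delta [ 0.0012 -0.005  -0.0003]
```

Emit:
{"method": "apply_moves", "body": {"series": [[[0.003,0,0],[0,0,0]],[[0.002,-0.0036,-0.0005],[0,0,0]],[[0.001,-0.0036,-0.0008],[0,0,0]]]}}

```text
clock: 4.97
position: [0.5819, -0.1573, 0.0737]
ee_rot: [0.132, 0.696, 0.126, -0.695]
force: [-3.3, -2.3, 8.2]
opening: 0.0004
```

```bash
python3 st.py 0.5790 -0.150 0.0725; python3 - <<'E'
from h import *
p=wcam(); save(p,'w3')
E
```

```text
[ 0.5819 -0.1573  0.0737] [-3.29 -2.25  8.17] 4.975
[[ 0.004  0.358 -0.934]
 [-0.008 -0.934 -0.358]
 [-1.     0.009 -0.   ]]
tool delta [ 0.0012 -0.0079  0.0001]
```

View pics/w3.png

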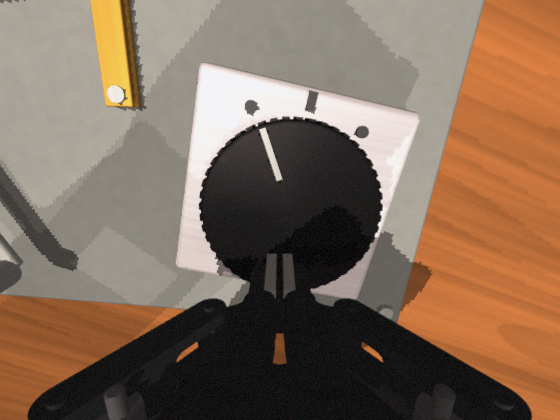

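The index line has begun to move off the first stud. I'll continue with a bit more pressure.

Emit:
{"method": "apply_moves", "body": {"series": [[[0.0035,-0.005,-0.0008],[0,0,0]],[[0.002,-0.005,-0.0012],[0,0,0]],[[0.002,-0.005,-0.0016],[0,0,0]]]}}

```text
clock: 5.4
position: [0.5846, -0.1467, 0.0738]
ee_rot: [0.136, 0.699, 0.122, -0.691]
force: [-2.9, -2.0, 7.9]
opening: -0.0
```

```bash
python3 st.py 0.5800 -0.14 0.0725; python3 - <<'E'
from h import *
p=wcam(); save(p,'w4')
E
```

```text
[ 0.5846 -0.1467  0.0738] [-2.92 -2.    7.91] 5.4
[[ 0.014  0.358 -0.934]
 [-0.018 -0.933 -0.358]
 [-1.     0.022 -0.007]]
tool delta [ 0.0011 -0.0079  0.0019]
```

View pics/w4.png

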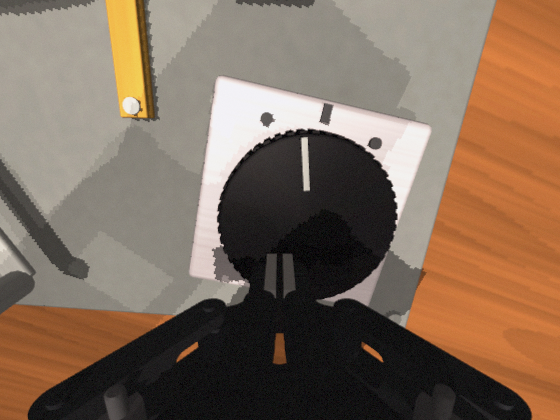

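Emit:
{"method": "apply_moves", "body": {"series": [[[0.003,-0.005,-0.001],[0,-0.002,-0.006]],[[0.002,-0.005,-0.001],[0,-0.002,-0.006]]]}}

```text
clock: 5.7
position: [0.5875, -0.1379, 0.074]
ee_rot: [0.134, 0.7, 0.123, -0.69]
force: [0.0, -1.6, 7.9]
opening: -0.0001
```

```bash
python3 st.py 0.5800 -0.14 0.0725; python3 - <<'E'
from h import *
p=wcam(); save(p,'w5')
E
```

```text
[ 0.5875 -0.1379  0.074 ] [ 0.03 -1.59  7.92] 5.7
[[ 0.017  0.358 -0.934]
 [-0.012 -0.934 -0.358]
 [-1.     0.017 -0.012]]
tool delta [ 0.0014 -0.0008  0.0077]
```

View pics/w5.png

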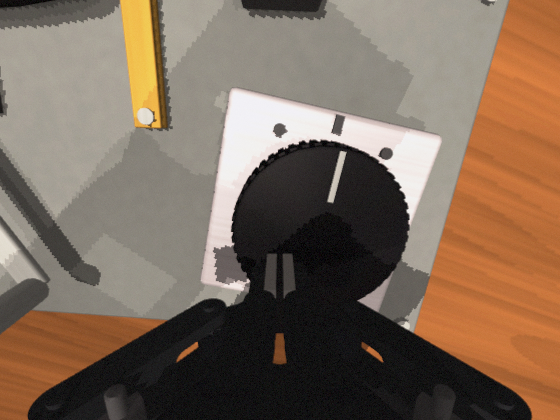

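The index line at (342,152)–(331,202) is now parallel to the bar at (338,124). Time to lift straight up.

Emit:
{"method": "apply_moves", "body": {"series": [[[-0.012,0,0],[0,0,0]],[[-0.03,0,0],[0,-0.01,-0.008]],[[-0.05,0,0],[0,-0.01,-0.008]],[[-0.05,0,0],[0,0,0]],[[0,0,0],[0,0,0]]]}}

```text
clock: 6.38
position: [0.5863, -0.1361, 0.2211]
ee_rot: [-0.129, -0.692, -0.128, 0.699]
force: [-0.1, 0.3, 0.5]
opening: 0.0
```

```bash
python3 - <<'E'
from h import *
p=wcam(); P,R,s=T(); print(P,R.round(3),s['force']); save(p,'w6')
d=p['z_map']; v,u=np.mgrid[:420,:560]
c=np.stack([(u-p['cx'])/p['fx']*d,(v-p['cy'])/p['fy']*d,d],-1)
W=(c-p['t'])@p['R']; ok=d>0
m=ok&(abs(W[...,2]-.094)<.008)&(np.hypot(W[...,0]-.508,W[...,1]-.0)<.06)
print('post',W[m].mean(0),W[m].min(0),W[m].max(0),m.sum())
for k,z in [('dial_top',.077),('lever_tip',.094),('pivot',.045)]:
    for q in r.landmark_of(p,k)[:1]: print(k,q['score'],q['at'],unproj(p,q['at'],z=z).round(4))
E
```

```text
[ 0.58495448 -0.1356381   0.21799113] [[-0.014  0.358 -0.934]
 [-0.001 -0.934 -0.358]
 [-1.    -0.004  0.013]] [ 0.90139329  0.21601806 -0.16258938]
post [0.50332722 0.00188015 0.09241324] [ 0.493661   -0.00598122  0.08631595] [0.51062312 0.01105183 0.09548563] 282
dial_top 0.8 [302.8, 174.9] [ 0.6142 -0.149   0.077 ]
lever_tip 0.7 [119.5, 233.0] [0.4969 0.002  0.094 ]
pivot 0.77 [75.2, 113.9] [0.5836 0.0905 0.045 ]
```

View pics/w6.png

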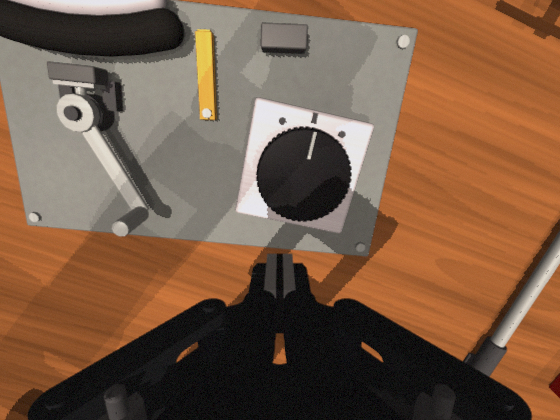

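The dial has clicked in: the index at (312,145) points at the bar at (314,118). Next is the lever. The post is at about (0.503,0.002) and the hinge at (0.5835,0.090), so I'll approach from the +x/-y side of the post.

Emit:
{"method": "apply_moves", "body": {"series": [[[0.01,-0.039,-0.001],[0,0,0]],[[0.01,-0.039,-0.001],[0,0,0]],[[0.01,-0.039,-0.001],[0,0,0]],[[0,0,0],[-0.1,0,0]],[[0,0,0],[-0.1,0,0]]]}}

```text
clock: 7.2
position: [0.5355, -0.0205, 0.1716]
ee_rot: [-0.193, -0.665, -0.205, 0.692]
force: [0.3, -0.3, -0.1]
opening: -0.0002
```

```bash
python3 - <<'E'
from h import *
p=wcam(); save(p,'w7')
d=p['z_map']; v,u=np.mgrid[:420,:560]
c=np.stack([(u-p['cx'])/p['fx']*d,(v-p['cy'])/p['fy']*d,d],-1)
W=(c-p['t'])@p['R']; ok=d>0
m=ok&(abs(W[...,2]-.094)<.008)&(np.hypot(W[...,0]-.508,W[...,1]-.0)<.06)
print('post',W[m].mean(0),W[m].min(0),W[m].max(0),m.sum())
for k,z in [('dial_top',.077),('lever_tip',.094),('pivot',.045)]:
    for q in r.landmark_of(p,k)[:1]: print(k,q['score'],q['at'],unproj(p,q['at'],z=z).round(4))
E
python3 st.py .5465 -.024 .07
```

```text
post [0.50319922 0.00361588 0.09251181] [ 0.49306761 -0.00539325  0.08619209] [0.51057898 0.01194473 0.09504447] 375
dial_top 0.9 [460.6, 215.4] [ 0.6131 -0.1484  0.077 ]
lever_tip 0.56 [233.7, 238.7] [0.4966 0.0032 0.094 ]
pivot 0.79 [210.8, 84.2] [0.5861 0.0863 0.045 ]
[ 0.5363 -0.0212  0.1726] [0.44 0.36 0.5 ] 7.4
[[-0.039  0.535 -0.844]
 [ 0.005 -0.844 -0.536]
 [-0.999 -0.025  0.031]]
tool delta [ 0.1021  0.0104 -0.0103]
```

View pics/w7.png

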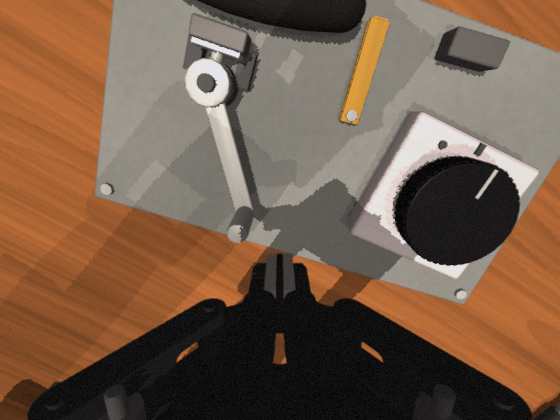

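Emit:
{"method": "apply_moves", "body": {"series": [[[0.02,0.006,-0.005],[0,0.015,0.012]],[[0.03,0.003,-0.003],[0,0.015,0.012]],[[0.03,0,0],[0,0,0]],[[0.016,0,0],[0,0,0]],[[0,0,0],[0,0,0]]]}}

```text
clock: 8.02
position: [0.5474, -0.0256, 0.0734]
ee_rot: [0.194, 0.68, 0.194, -0.68]
force: [0.5, 0.7, 0.6]
opening: 0.0001
```

```bash
python3 st.py .5465 -.026 .068
```

```text
[ 0.5474 -0.0256  0.0734] [0.54 0.71 0.62] 8.025
[[ 0.     0.529 -0.849]
 [ 0.    -0.849 -0.529]
 [-1.     0.    -0.001]]
tool delta [ 0.0054 -0.0002  0.001 ]
```

Emit:
{"method": "apply_moves", "body": {"series": [[[0.005,-0.0095,0.0074],[0,0,0]],[[0,-0.0103,0.006],[0,0,0]],[[0,-0.011,0.0048],[0,0,0]]]}}

```text
clock: 8.4
position: [0.5162, -0.0088, 0.0709]
ee_rot: [0.195, 0.682, 0.193, -0.678]
force: [0.2, 0.0, 0.7]
opening: 0.0
```

```bash
python3 st.py .5465 -.026 .068
```

```text
[ 0.5162 -0.0088  0.0709] [0.18 0.04 0.66] 8.4
[[ 0.006  0.528 -0.85 ]
 [-0.    -0.85  -0.528]
 [-1.     0.003 -0.005]]
tool delta [ 0.0031  0.0306 -0.0166]
```

Emit:
{"method": "apply_moves", "body": {"series": [[[0.001,-0.0112,0.0042],[0,0,0]],[[0,-0.0115,0.003],[0,0,0]],[[0,-0.012,0.002],[0,0,0]]]}}

```text
clock: 8.78
position: [0.4905, 0.017, 0.0719]
ee_rot: [0.196, 0.684, 0.192, -0.676]
force: [3.7, -1.4, -0.2]
opening: -0.0002
```

```bash
python3 st.py .5465 -.026 .068;  python3 - <<'E'
from h import *
p=wcam(); save(p,'w8')
E
```

```text
[0.4905 0.017  0.0719] [ 3.7  -1.37 -0.25] 8.775
[[ 0.013  0.528 -0.849]
 [-0.002 -0.849 -0.528]
 [-1.     0.009 -0.01 ]]
tool delta [ 0.0048  0.066  -0.0248]
```

View pics/w8.png

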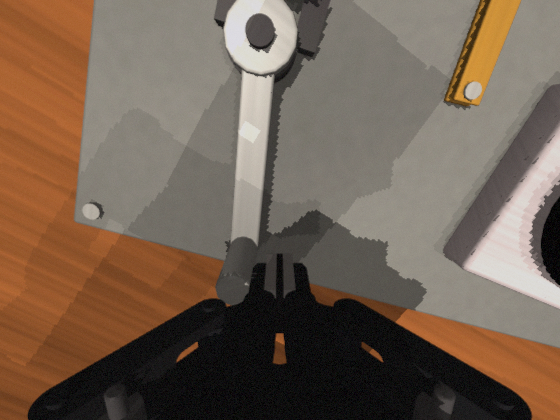

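The post is left of the fingers at (240,265), in contact and swinging. I'll continue along the arc.

Emit:
{"method": "apply_moves", "body": {"series": [[[0,-0.012,0.001],[0,0,0]],[[0,-0.012,0],[0,0,0]],[[0,-0.012,-0.001],[0,0,0]]]}}

```text
clock: 9.2
position: [0.4678, 0.0508, 0.0708]
ee_rot: [0.195, 0.683, 0.193, -0.677]
force: [0.3, -0.1, -0.2]
opening: -0.0
```

```bash
python3 st.py .5465 -.026 .068;  python3 - <<'E'
from h import *
p=wcam(); save(p,'w9')
E
```

```text
[0.4678 0.0508 0.0708] [ 0.26 -0.11 -0.17] 9.2
[[ 0.008  0.528 -0.849]
 [-0.    -0.849 -0.528]
 [-1.     0.004 -0.007]]
tool delta [ 0.0034  0.1067 -0.0263]
```

View pics/w9.png

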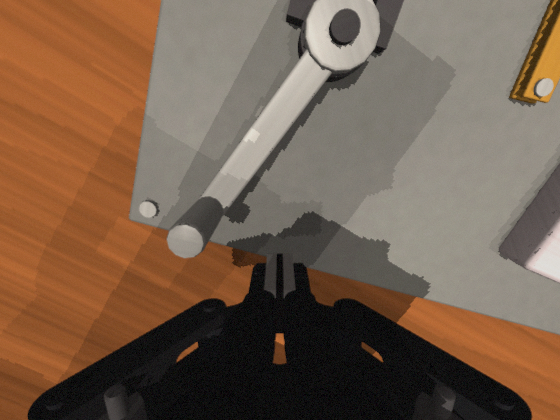

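The lever snapped over, and the post at (190,240) is clear of the fingers. I'll back off a little, rise and check.

Emit:
{"method": "apply_moves", "body": {"series": [[[-0.01,0.012,0],[0,0,0]],[[-0.05,0.005,0],[0,0,0]],[[-0.055,0,0],[0,0,0]],[[-0.055,0,0],[0,0,0]],[[0,0,0],[0,0,0]]]}}

```text
clock: 9.88
position: [0.4761, 0.0346, 0.248]
ee_rot: [0.195, 0.682, 0.193, -0.678]
force: [0.4, -0.2, -0.2]
opening: -0.0
```

```bash
python3 st.py;  python3 - <<'E'
from h import *
p=wcam(); save(p,'w10')
t=r.camera('top'); save(t,'top1')
for k,z in [('lever_tip',.094),('pivot',.045)]:
    for q in r.landmark_of(p,k)[:1]: print(k,q['score'],q['at'],unproj(p,q['at'],z=z).round(4))
E
```

```text
[0.4761 0.0346 0.248 ] [ 0.39 -0.2  -0.22] 9.875
[[ 0.006  0.528 -0.849]
 [-0.    -0.849 -0.528]
 [-1.     0.003 -0.005]]
lever_tip 0.72 [209.2, 164.9] [0.4653 0.1127 0.094 ]
pivot 0.86 [292.0, 75.5] [0.586  0.0875 0.045 ]
```

View pics/w10.png

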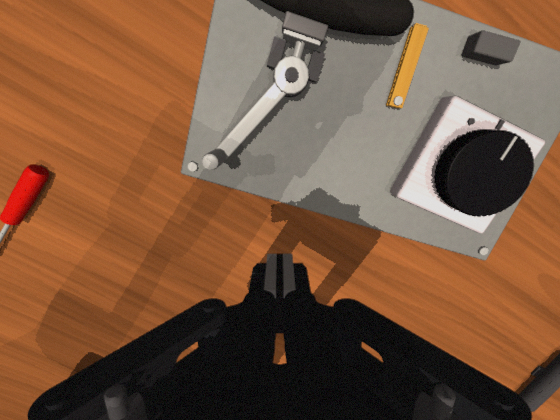

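View pics/top1.png

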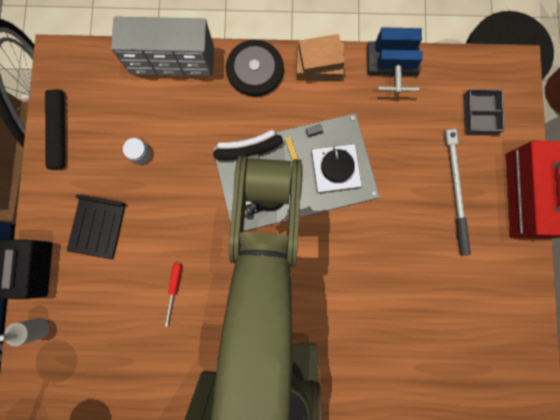

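The post is now at (0.465,0.113), which matches the computed "on" position of (0.465,0.111). The pad at (305,28) stands against the tire section, and the dial index still points at the bar. The loose things have not moved.

```bash
python3 -c "
from workcell import r
print(r.get_state()['force'],r.get_state()['clock']); print(r.sign_off())"
```

```text
[-0.00436693  0.36203555  0.16906842] 10.075
the job is handed in; nothing more can be done
None
```

The job is done and handed in at about 10.1 s of the 45 s allowed. The hand is clear of everything.

- **Dial:** I pressed the shut fingertips on it with about 8 N and dragged it clockwise to the middle detent. After lifting off, the wrist picture showed the index line at the short bar, and the last picture showed it still there.
- **Lever:** Only then did I push the post over until it snapped on. The post was measured at (0.465, 0.113), within about 2 mm of the computed "on" position.
- **Pad:** In the last wrist picture the pad stands against the tire section. I judged this by eye and did not measure the pad's travel.
- **Loose things:** The last pictures showed none of them moved; I judged this by eye too.

No check failed. The dial pressure stayed slightly below the suggested 9 N, but the dial turned along with the fingertip.

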